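# Clip a slide cassette into the slide scanner

## Task

Load the blue slide cassette into the slide scanner: lay it in the nest between the two rails short of the clip tower, then slide it under the orange nose until it is fully home against the tower, either way round. Then press the round orange pad on top of the tower just until the clip snaps down and latches, and let go. Set the cassette down and slide it gently, never press on the scanner or its pad with more than about 20 N, and see that the green cassette, the jar and the bottle stay where they are.

Things in the scene. Friction and masses are not known exactly. Their poses are not given: they have to be found in the camera images.
- scanner: Low white slide scanner, fixed to the bench, 250 x 170 mm, its flat deck 60 mm above the bench. Origin: centre of its underside, on the bench. x runs along the nest towards the grey clip tower, y across the nest, z up. Nest, stop, nose and tower are described at their own points below.
- nest (a point): Middle of the nest's black floor, level with the deck. Two aluminium rails flank it, 39 mm apart inside, each 5 mm high and 6 mm wide, from 56 mm before to 56 mm beyond this point along x; the end away from the tower is open. Axes as the scanner's.
- stop (a point): Middle of the flat grey tower face that stops the cassette, 8 mm above the deck; the face looks to scanner -x, at scanner x = +40 mm. The tower behind it is 45 mm deep in x and 44 mm wide in y.
- nose (a point): Middle of the lower edge of the orange nose's tip while the clip is up: 23.5 mm above the deck. The nose (22 mm wide, 5 mm thick) and the tower's roof above it jut 8 mm out over the nest from the stop face. So a cassette cannot be lowered home from above: lower it with its front end at least 12 mm short of the stop, then slide it under.
- home (a point): Where the centre of a cassette lies when fully home: 42 mm before the stop face on the nest's centre line, 8 mm above the deck. Axes as the scanner's.
- tower_top (a point): Centre of the tower's roof, 98 mm above the bench (38 over the deck), on the axis of the round orange push pad (24 mm diameter, pressed straight down). The pad's stem is screw-adjusted: with the clip up its top stands anywhere from 8 to 22 mm above this point, different each time and not measured, so it must be found by touch.
- clip (a joint): Travel of the clip, m: 0 up, 0.0065 latched (nose 1 mm above the cassette). Nose and pad move together. The pad resists with up to about 10 N near 2 mm of travel, then ever less; past about 4.5 mm it pulls itself down to a hard stop at 6.5 mm and stays there. Pressed less, it springs back up. Pushing on at the hard stop quickly exceeds 20 N.
- blue_center (a point): Centre of the blue slide cassette, a rigid closed plastic case 84 x 34 x 16 mm (70 g give or take 30%) with a white and glass window on its upper face; it lies flat on the bench, its centre 8 mm up. x along its length, y across, z up. It is grasped across its 34 mm width.
- green_center (a point): Centre of a green cassette of the same make, 84 x 34 x 16 mm; leave it alone.
- jar: Clear specimen jar with yellow cap, 48 mm diameter, 55 mm tall; origin under its centre; leave it alone.
- bottle: Small amber bottle with black cap, 32 mm diameter, 70 mm tall; origin under its centre; leave it alone.
Not all that is in view belongs to the job. What is meant by the part that bears blue_center is not pink or purple, and is the larger of those in its own colour.

How it is judged:
By the outcome, as a careful person would: the job done as asked, in the order asked, and still so for the second after the job is handed in, with the robot touching nothing.
It also fails if it takes over 58 s, if anything falls off the work surface, if the arm or the gripper's body presses on something with over 40 N, if the wrist force passes 120 N, or if a joint passes its speed limit or range.

## Robot

A 7-joint arm with a two-finger parallel gripper is mounted at the origin on the work surface. World frame = base frame: x ahead of the robot, y to its left, z up, the work surface at z = 0. Lengths are in m, angles in rad, forces in N, time in s.
With the tool pointing down it reaches from about 0.4 to 0.85 m from the base axis. Payload 4.5 kg.
Tool frame: the origin (TCP) lies midway between the tips of the shut fingers; the grasp point (between the pads) lies 19 mm behind it; z points along the fingers, y is the direction in which the jaws open and shut (so a half turn about z gives the same grasp; the last joint's range is limited). The gripper opens to 88 mm and grips with 3 to 60 N. Pads are 18 mm wide; open, the fingers measure 123 mm over their backs; the gripper's body (75 mm by 187 mm) begins 45 mm behind the grasp point.
Start: joints at [1.363, 0.689, -0.195, 1.565, 0.157, 0.902, -0.215], TCP at [0.15, -0.607, 0.239] pointing down, gripper open.
Joint ranges: [-3.01, 3.01], [-0.46, 2.08], [-1.47, 1.51], [0.13, 2.56], [-1, 4.14], [0.04, 2.09], [-2.66, 2.66]. Speed limits (rad/s): [2.57, 2.57, 3.14, 3.14, 3.14, 3.14, 3.14].

## Interface

Orientations are given as a unit quaternion [x, y, z, w].
In Python, from plant import r gives the robot as it stands.
- The arm moves only by the tool play_rows, never from a script. Its argument "targets" is a list of rows, each an object of numbers: "jaw": the closure, from 0 (fully open) to 1 (shut); "dx", "dy", "dz": the shift along the tool's x, y, z in m; "yaw": the turn about the tool's z in rad. A call has exactly 5 rows; each row shifts and turns the pose as measured when the row begins, along the tool's axes as they then stand; what a row does not reach is not made up. A row lasts 1/10 s, in which the tool goes at most 50 mm and 8.59 degrees, less where a joint would pass 70% of its speed; a pose out of reach is approached as far as the arm can. A call with a gripper value outside its range is refused whole. The fingers move at their own pace and stop on an object; "squeeze" is the grip in N (left out, the last holds). Time passes only in rows, so rows that do not move let the fingers close, or fill a call up. It gives the time, the measured TCP pose, the force and the opening at its end, in the units of the state.
- r.get_state(): the state, without advancing time (a new reading comes with each control period).
- r.snapshot(name): name is "side" or "top"; returns a dict with "frame" (384x512x3 uint8, red, green, blue), "z_map" (384x512 float32, m along the optical axis (not along the pixel's ray), 0 where there is no reading), "mtx" (3x3 intrinsics, pixels), "position" and "orientation" of the camera in the world. Camera axes: x right, y up, looking along -z (the intrinsics and any distortion apply to the point x, -y, -z); pixel columns grow to the right and rows downward; lengths in m; the calibration is good to about 2 mm. A picture is of the moment at which its call begins.
- r.finish_job(): hands the job in, once; it reports no verdict.
The state is a dict: "clock": time; "q": joint angles; "qd": joint speeds; "joint_torque": joint torques, N m; "tool_pos": TCP position; "eef_rot": TCP orientation; "contact_force": force on the tool from outside, world axes, zero at the start; "moment": the same for the moment, N m; "opening": opening from 0.0 (shut) to 1.0 (fully open).
Only numpy, scipy, OpenCV 4.12 (cv2) and the standard library are available. Lean on these libraries where they do the work, as an engineer would, in place of code of your own. Each camera call takes 0.05 s, during which the arm holds its last target.

## Working session

There is one attempt and no reset: what is moved stays moved. The work goes in short steps, Python scripts to look and compute and a tool call to move; the robot and the scene stay as the last step left them, time stands still between calls to the robot, and variables do not carry over. Pictures are saved under pics/ and viewed, and the job is handed in when it is done.

Besides the shell and the picture viewer there is one more tool, called as name(argument=value, ...) on one line, values as JSON. play_rows: Moves the arm, as the interface text tells. Its arguments: {"type":"object","properties":{"targets":{"type":"array"},"squeeze":{"type":"number"}},"required":["targets"]}

```bash
mkdir -p pics; ls
python3 - <<'E'
from plant import r
import cv2,pickle
print(r.get_state())
for n in("side","top"):
    s=r.snapshot(n); pickle.dump(s,open(f"{n}0.pkl","wb"))
    cv2.imwrite(f"pics/{n}0.png",cv2.cvtColor(s["frame"],cv2.COLOR_RGB2BGR))
    print(n,s["mtx"],s["position"],s["orientation"],[k for k in s])
E
```

```text
pics
{'clock': 0.0, 'q': array([ 1.36282111,  0.69000843, -0.1944904 ,  1.56630817,  0.15729939,
        0.90247275, -0.21508636]), 'qd': array([-4.20473781e-04,  6.22796590e-05, -6.66094664e-04, -1.87753898e-04,
        6.05580442e-04,  1.23237093e-04, -1.26613054e-03]), 'joint_torque': array([ 2.68635031e-04, -5.27574742e+01, -1.26694858e+00, -1.53436428e+01,
       -5.26441529e-02,  6.60542952e-03,  1.73307062e-04]), 'tool_pos': array([ 0.14943755, -0.60624415,  0.23790372]), 'eef_rot': array([ 9.92697056e-01,  1.20630588e-01, -1.77101714e-04, -8.85998562e-04]), 'contact_force': array([ 0.10166536,  0.6553351 , -0.50771888]), 'moment': array([ 0.00796233, -0.01128043, -0.00136236]), 'opening': 0.9971133124630762}
side [[380.44183236   0.         256.23236463]
 [  0.         380.44183236 194.15162874]
 [  0.           0.           1.        ]] [0.19039602 0.7716211  0.59092646] [-0.13290217  0.46055222  0.84901691 -0.22225874] ['frame', 'z_map', 'mtx', 'position', 'orientation']
top [[456.09263675   0.         254.4154855 ]
 [  0.         456.09263675 191.45228536]
 [  0.           0.           1.        ]] [0.488304   0.12628442 0.94541801] [-0.03183963  0.04635697  0.7140988  -0.69778233] ['frame', 'z_map', 'mtx', 'position', 'orientation']
```

View pics/side0.png

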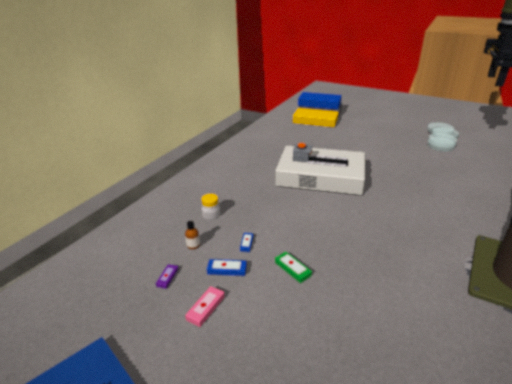

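View pics/top0.png

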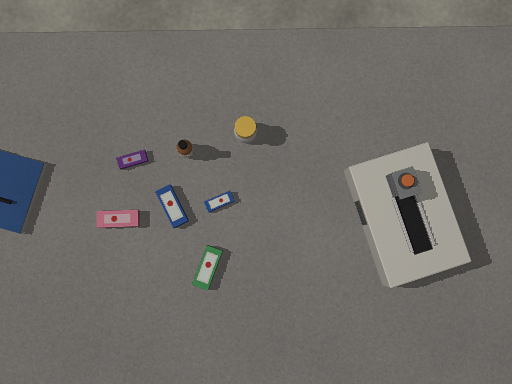

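Blue candidates in the top view are the large cassette at (172,206) and the small one at (220,201). The pink (118,219) and purple (132,159) ones are ruled out by colour. The blue tray or book at the left edge isn't a cassette. The larger cassette at (172,206) fits, so I'll measure it and confirm with a crop.

```bash
cat > h.py <<'E'
import numpy as np,cv2,pickle
from scipy.spatial.transform import Rotation as R
def ray(s,uv):
    K=s["mtx"];uv=np.atleast_2d(np.asarray(uv,float))
    d=np.c_[(uv[:,0]-K[0,2])/K[0,0],-(uv[:,1]-K[1,2])/K[1,1],-np.ones(len(uv))]
    return np.array(s["position"]),R.from_quat(s["orientation"]).apply(d)
def onz(s,uv,z):
    o,d=ray(s,uv);return o+d*((z-o[2])/d[:,2])[:,None]
def proj(s,P):
    K=s["mtx"];p=R.from_quat(s["orientation"]).inv().apply(np.atleast_2d(P)-s["position"])
    return np.c_[K[0,2]+K[0,0]*p[:,0]/-p[:,2],K[1,2]-K[1,1]*p[:,1]/-p[:,2]]
def cloud(s):
    z=s["z_map"];v,u=np.mgrid[:z.shape[0],:z.shape[1]]
    o,d=ray(s,np.c_[u.ravel(),v.ravel()]);P=o+d*z.ravel()[:,None];P[z.ravel()==0]=np.nan
    return P.reshape(z.shape+(3,))
def blobs(s,lo,hi,amin=30):
    h=cv2.cvtColor(s["frame"],cv2.COLOR_RGB2HSV);m=cv2.inRange(h,np.array(lo),np.array(hi))
    c,_=cv2.findContours(m,cv2.RETR_EXTERNAL,cv2.CHAIN_APPROX_NONE)
    return [k for k in c if cv2.contourArea(k)>amin]
def rect(s,c,z):
    # min-area rectangle of the contour cast onto plane z
    P=onz(s,c[:,0,:],z)
    (cx,cy),(w,h),a=cv2.minAreaRect((P[:,:2]*1000).astype(np.float32))
    if w<h:w,h,a=h,w,a+90
    return np.round([cx,cy,w,h,(a+90)%180-90],1)
E
python3 - <<'E'
from h import *
for n in("top","side"):
    s=pickle.load(open(f"{n}0.pkl","rb"))
    print(n)
    for nm,lo,hi in(("blue",(105,120,50),(125,255,255)),("green",(50,120,50),(80,255,255)),("orange",(3,180,150),(14,255,255)),("yellow",(20,150,100),(32,255,255))):
        for c in blobs(s,lo,hi,12):
            print(nm,cv2.contourArea(c),c[:,0].mean(0).round(),rect(s,c,.016),rect(s,c,.098))
s=pickle.load(open("top0.pkl","rb"));f=cv2.cvtColor(s["frame"],cv2.COLOR_RGB2BGR)
a=cv2.resize(f[150:300,90:290],None,fx=4,fy=4,interpolation=cv2.INTER_CUBIC)
b=cv2.resize(f[130:300,335:485],None,fx=3.5,fy=3.5,interpolation=cv2.INTER_CUBIC)
cv2.imwrite("pics/c1.png",a);cv2.imwrite("pics/c2.png",b)
P=cloud(s)
for uv in((172,206),(220,201),(360,240),(380,250),(440,180),(410,225),(406,181),(245,127),(184,147),(208,268)):print(uv,P[uv[1],uv[0]].round(4))
E
```

```text
top
blue 283.5 [219. 201.] [573.1 178.9  57.3  23.  -67.9] [565.6 174.3  52.2  20.9 -67.9]
blue 628.0 [172. 206.] [565.5 275.4  83.7  33.4  25.4] [558.7 262.2  76.3  30.5  25.4]
blue 2299.0 [ 15. 190.] [603.  602.2 149.4  92.  -16.8] [592.9 560.2 136.2  83.8 -16.8]
green 635.5 [207. 267.] [440.7 205.   82.6  33.3 -21.5] [444.9 198.   75.3  30.4 -21.5]
yellow 319.5 [245. 127.] [728.6 122.3  43.4  42.9   8.5] [707.4 122.7  39.5  39.1   8.5]
side
blue 2459.0 [ 82. 371.] [638.4 580.9 170.7  83.5  29.3] [574.5 608.1 146.4  71.6  29.3]
blue 257.5 [226. 269.] [560.1 284.7  84.6  46.3  26. ] [507.3 354.1  72.6  39.7  26. ]
blue 45.0 [248. 244.] [565.6 191.8  66.7  24.1 -68.6] [512.1 274.5  57.2  20.7 -68.6]
blue 540.0 [320. 100.] [ 792.5 -813.1  200.5  187.6  -74.6] [ 706.6 -587.   171.9  160.9  -74.6]
green 238.0 [291. 267.] [436.7 214.2  90.   42.8 -20.3] [401.6 293.7  77.1  36.7 -20.3]
orange 14.5 [301. 145.] [ 669.  -345.9   31.3   18.8  -88.1] [ 600.7 -186.5   26.8   16.1  -88.1]
orange 72.5 [416.  69.] [  516.9 -1582.3   943.2    21.7   -83.1] [  470.3 -1246.6   808.6    18.6   -83.1]
orange 53.5 [448.  18.] [  533.1 -3235.7  1010.3   341.3   -87.2] [  484.2 -2664.2   866.2   292.6   -87.2]
yellow 162.0 [209. 200.] [749.5  87.3  65.3  44.2 -55. ] [669.7 184.9  55.9  37.9 -55. ]
yellow 656.5 [316. 117.] [ 731.1 -616.   181.5  180.8   13. ] [ 654.  -418.1  155.6  155.    13. ]
(172, 206) [0.5651 0.2742 0.0178]
(220, 201) [0.5736 0.1769 0.0122]
(360, 240) [ 0.4872 -0.1103  0.0012]
(380, 250) [ 0.4671 -0.1327  0.0628]
(440, 180) [ 0.6009 -0.2592  0.0621]
(410, 225) [ 0.5139 -0.1943  0.0618]
(406, 181) [ 0.5945 -0.1752  0.1078]
(245, 127) [0.7171 0.1224 0.0539]
(184, 147) [0.6755 0.2421 0.0698]
(208, 268) [0.4389 0.2026 0.0198]
```

```bash
ls pics
```

```text
c1.png
c2.png
side0.png
top0.png
```

View pics/c1.png

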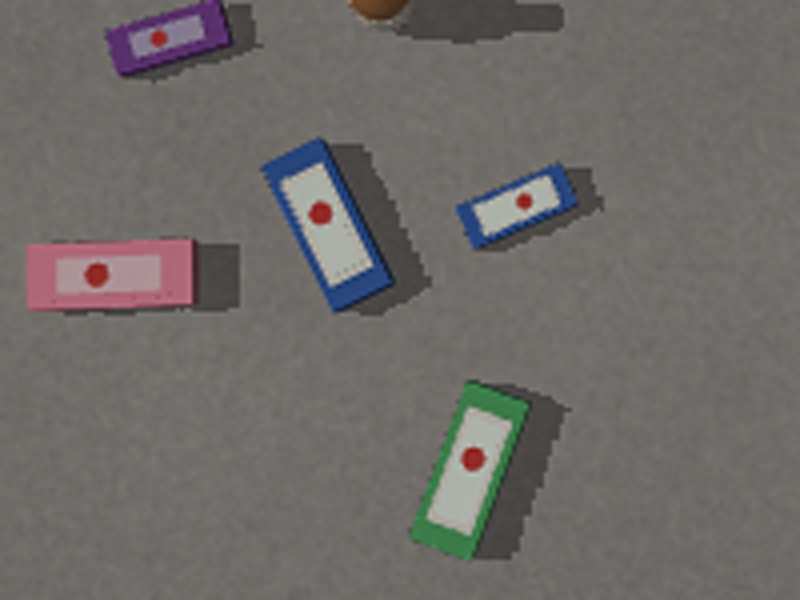

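View pics/c2.png

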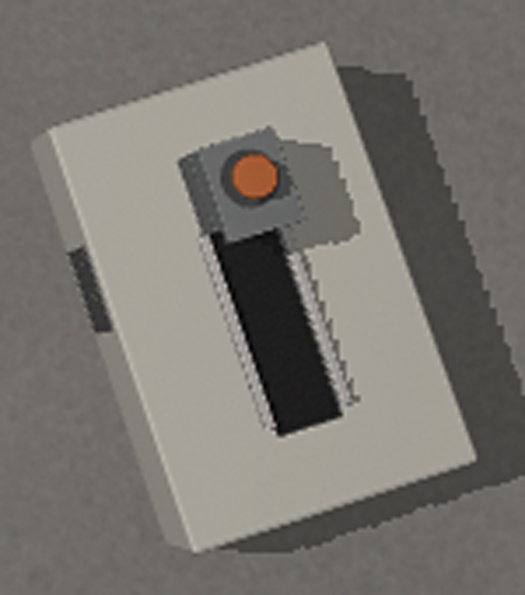

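The crop confirms the blue cassette at (172,206), which measures 84x34 against 57x23 for the other one. Next I'll measure the scanner deck, floor, tower and pad.

Run:
```python
from h import *
s=pickle.load(open("top0.pkl","rb"));P=cloud(s)
h=cv2.cvtColor(s["frame"],cv2.COLOR_RGB2HSV)
u=np.arange(512)[None,:]
def big(m):
    m=m.astype(np.uint8)*255
    c,_=cv2.findContours(m,cv2.RETR_EXTERNAL,cv2.CHAIN_APPROX_NONE);return max(c,key=cv2.contourArea)
roi=np.zeros((384,512),bool);roi[130:300,335:485]=1
z=P[...,2]
deck=big(roi&(z>.055)); print("deck .06",rect(s,deck,.06))
blk=big(roi&(h[...,2]<50)&(z>.05)&(h[...,2]<45)); print("black .06",rect(s,blk,.06),cv2.boundingRect(blk))
tw=big(roi&(z>.088)); print("tower roof .098",rect(s,tw,.098))
o=big(roi&(h[...,1]>150)&(h[...,0]<18)&(h[...,2]>120));print("pad",rect(s,o,.11),o[:,0].mean(0),z[o[:,0,1].mean().astype(int),o[:,0,0].mean().astype(int)], cv2.contourArea(o))
m=np.zeros((384,512),np.uint8);cv2.drawContours(m,[o],-1,1,-1);print("pad z",np.nanmedian(z[m>0]))
m=np.zeros((384,512),np.uint8);cv2.drawContours(m,[deck],-1,1,-1);print("deck z",np.nanmedian(z[m>0]))
print("floor depth bench",np.nanmedian(z[300:380,200:400]))
m=cv2.inRange(z,0.088,0.102);print("roof z",np.nanmedian(z[roi&(m>0)]))
# rails: bright narrow
# white deck contour by frame edges
d=big(roi&(h[...,2]>140)&(z>.055));print("deck bright",rect(s,d,.06))
# predicted points for yaw
ang=np.deg2rad(rect(s,deck,.06)[4]);print(h[225,380:440,2], (z[225,380:440]*1000).round())
```

```text
deck .06 [ 536.7 -194.1  249.1  170.7   16.2]
black .06 [ 519.1 -201.7  116.1   36.7   15.8] (395, 195, 37, 59)
tower roof .098 [ 592.6 -177.4   52.9   47.9   16.2]
pad [ 597.1 -176.6   22.6   20.7   88.8] [407.27272727 180.        ] 0.10831121814082278 102.5
pad z 0.10910825820502235
deck z 0.06139495955275942
floor depth bench 0.0009871751546614016
roof z 0.09912985399059371
deck bright [ 536.9 -194.   247.3  167.8   16.2]
[166 168 166 166 166 167 167 166 166 166 166 166 166 165 166 167 167 166
 166 167 166 139 163 155 136  16  22  31  28  29  30  29  32  30  31  30
  31  29  30  29  29  31  26  29  66 122 165 155 158 110 171 166 164 165
 164 164 164 164 164 163] [62. 63. 64. 63. 60. 60. 61. 62. 62. 63. 62. 61. 59. 62. 61. 60. 62. 65.
 60. 61. 60. 65. 66. 67. nan 61. 60. 62. 64. 64. 62. 62. 61. 62. 60. 62.
 61. 60. 61. 62. 62. 60. 61. 61. 61. 63. 68. 63. 66. 62. 61. 61. 61. 59.
 62. 61. 62. 59. 62. 58.]
```

Run:
```python
from h import *
s=pickle.load(open("top0.pkl","rb"))
c,sn=np.cos(np.deg2rad(16.2)),np.sin(np.deg2rad(16.2));O=np.array([536.8,-194])
f=lambda p:np.array([[c,sn],[-sn,c]])@(np.array(p)-O)
print("black",f([519.1,-201.7]),"roof",f([592.6,-177.4]),"pad .11",f([597.1,-176.6]))
# warp scanner frame at deck plane: draw rectified (plain homography) for reading rail edges
def rectify(z,x0,x1,y0,y1,k):
    q=np.array([[x0,y1],[x1,y1],[x1,y0],[x0,y0]],float)
    W=np.c_[(q@np.array([[c,sn],[-sn,c]])+O)/1000,np.full(4,z)]
    px=proj(s,W).astype(np.float32)
    w,h=int((x1-x0)*k),int((y1-y0)*k)
    H=cv2.getPerspectiveTransform(px,np.array([[0,0],[w,0],[w,h],[0,h]],np.float32))
    return cv2.warpPerspective(s["frame"],H,(w,h),flags=cv2.INTER_CUBIC)
g=cv2.cvtColor(rectify(.06,-80,40,-40,40,2),cv2.COLOR_RGB2GRAY)
prof=g[:,60:180].mean(1)  # y from 40 down
print([(40-i/2,int(p)) for i,p in enumerate(prof) if 20<i<140])
k=rectify(.098,-90,100,-60,60,4);cv2.imwrite("pics/rect98.png",cv2.cvtColor(k,cv2.COLOR_RGB2BGR))
```

```text
black [-19.14542975  -2.4561188 ] roof [58.21564002  0.37317147] pad .11 [62.76015449 -0.11405356]
[(29.5, 162), (29.0, 162), (28.5, 162), (28.0, 162), (27.5, 163), (27.0, 163), (26.5, 163), (26.0, 164), (25.5, 164), (25.0, 162), (24.5, 157), (24.0, 149), (23.5, 141), (23.0, 136), (22.5, 138), (22.0, 145), (21.5, 154), (21.0, 161), (20.5, 163), (20.0, 161), (19.5, 158), (19.0, 158), (18.5, 160), (18.0, 159), (17.5, 150), (17.0, 129), (16.5, 97), (16.0, 63), (15.5, 33), (15.0, 15), (14.5, 9), (14.0, 12), (13.5, 17), (13.0, 22), (12.5, 26), (12.0, 28), (11.5, 29), (11.0, 30), (10.5, 30), (10.0, 30), (9.5, 30), (9.0, 29), (8.5, 29), (8.0, 29), (7.5, 29), (7.0, 29), (6.5, 29), (6.0, 29), (5.5, 29), (5.0, 29), (4.5, 29), (4.0, 29), (3.5, 29), (3.0, 29), (2.5, 29), (2.0, 29), (1.5, 29), (1.0, 29), (0.5, 29), (0.0, 29), (-0.5, 29), (-1.0, 29), (-1.5, 29), (-2.0, 29), (-2.5, 29), (-3.0, 29), (-3.5, 29), (-4.0, 29), (-4.5, 29), (-5.0, 29), (-5.5, 29), (-6.0, 29), (-6.5, 29), (-7.0, 29), (-7.5, 29), (-8.0, 29), (-8.5, 29), (-9.0, 29), (-9.5, 29), (-10.0, 29), (-10.5, 29), (-11.0, 29), (-11.5, 29), (-12.0, 29), (-12.5, 29), (-13.0, 29), (-13.5, 29), (-14.0, 29), (-14.5, 29), (-15.0, 29), (-15.5, 29), (-16.0, 28), (-16.5, 28), (-17.0, 27), (-17.5, 26), (-18.0, 25), (-18.5, 25), (-19.0, 26), (-19.5, 31), (-20.0, 40), (-20.5, 55), (-21.0, 74), (-21.5, 94), (-22.0, 115), (-22.5, 134), (-23.0, 149), (-23.5, 160), (-24.0, 166), (-24.5, 167), (-25.0, 164), (-25.5, 159), (-26.0, 155), (-26.5, 153), (-27.0, 152), (-27.5, 150), (-28.0, 143), (-28.5, 131), (-29.0, 117), (-29.5, 106)]
```

View pics/rect98.png

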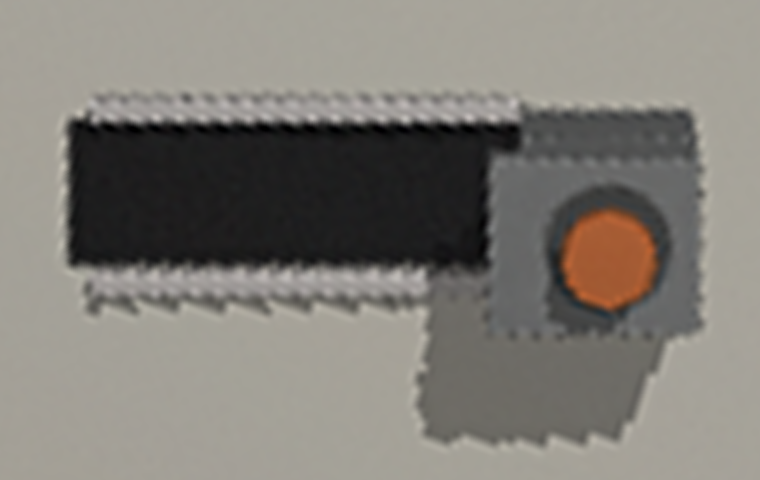

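```bash
cat > go.py <<'E'
import sys
from h import *
from plant import r
def togo(x,y,z,deg):
    s=r.get_state();Q=R.from_quat(s["eef_rot"]);d=Q.inv().apply(np.array([x,y,z])-s["tool_pos"])
    tx=Q.apply([1,0,0]);a=np.rad2deg(np.arctan2(tx[1],tx[0]))
    print("t",round(s["clock"],2),"pos",s["tool_pos"].round(4),"ang",a.round(2),"tilt",Q.apply([0,0,1]).round(4),"open",round(s["opening"],3),"F",s["contact_force"].round(2))
    print("togo tool mm",(d*1000).round(1),"yaw",round(-np.deg2rad(((deg-a)+180)%360-180),4))
if __name__=="__main__":togo(*map(float,sys.argv[1:5]))
E
python3 go.py .5 -.2 .239 25.4
```

```text
t 0.1 pos [ 0.1495 -0.6063  0.238 ] ang 13.86 tilt [-5.0e-04  1.6e-03 -1.0e+00] open 1.002 F [-0.12  0.22  0.15]
togo tool mm [ 437.6 -310.5   -0.5] yaw -0.2015
```

play_rows(targets=[{"jaw": 0,"dx": 0.04,"dy": -0.028,"dz": 0,"yaw": 0},{"jaw": 0,"dx": 0.04,"dy": -0.028,"dz": 0,"yaw": 0},{"jaw": 0,"dx": 0.04,"dy": -0.028,"dz": 0,"yaw": 0},{"jaw": 0,"dx": 0.04,"dy": -0.028,"dz": 0,"yaw": 0},{"jaw": 0,"dx": 0.04,"dy": -0.028,"dz": 0,"yaw": 0}])

```text
clock: 0.6
tool_pos: [0.3072, -0.4241, 0.2347]
eef_rot: [0.994, 0.112, -0.003, -0.0]
contact_force: [1.2, -1.1, -0.3]
opening: 1.003
```

```bash
python3 go.py .5 -.2 .239 25.4
```

```text
t 0.6 pos [ 0.3072 -0.4241  0.2347] ang 12.81 tilt [-5.7e-03 -6.0e-04 -1.0e+00] open 1.003 F [ 1.19 -1.06 -0.33]
togo tool mm [ 237.7 -175.8   -5.6] yaw -0.2198
```

play_rows(targets=[{"jaw": 0,"dx": 0.04,"dy": -0.03,"dz": 0,"yaw": -0.02},{"jaw": 0,"dx": 0.04,"dy": -0.03,"dz": 0,"yaw": -0.02},{"jaw": 0,"dx": 0.04,"dy": -0.03,"dz": 0,"yaw": -0.02},{"jaw": 0,"dx": 0.04,"dy": -0.03,"dz": 0,"yaw": -0.02},{"jaw": 0,"dx": 0.04,"dy": -0.03,"dz": 0,"yaw": -0.02}])

```text
clock: 1.1
tool_pos: [0.4598, -0.226, 0.2329]
eef_rot: [0.987, 0.163, -0.003, -0.001]
contact_force: [1.3, -0.6, -0.4]
opening: 1.0
```

```bash
python3 go.py .5655 .2755 .15 25.4
```

```text
t 1.1 pos [ 0.4598 -0.226   0.2329] ang 18.71 tilt [-0.0068 -0.     -1.    ] open 1.0 F [ 1.28 -0.57 -0.41]
togo tool mm [ 261.5 -441.    82.1] yaw -0.1168
```

play_rows(targets=[{"jaw": 0,"dx": 0.026,"dy": -0.042,"dz": 0,"yaw": -0.015},{"jaw": 0,"dx": 0.026,"dy": -0.042,"dz": 0,"yaw": -0.015},{"jaw": 0,"dx": 0.026,"dy": -0.042,"dz": 0,"yaw": -0.015},{"jaw": 0,"dx": 0.026,"dy": -0.042,"dz": 0,"yaw": -0.015},{"jaw": 0,"dx": 0.026,"dy": -0.042,"dz": 0,"yaw": -0.015}])

```text
clock: 1.6
tool_pos: [0.5103, 0.0187, 0.2315]
eef_rot: [0.98, 0.201, -0.002, -0.0]
contact_force: [0.7, -0.9, -0.4]
opening: 0.999
```

```bash
python3 go.py .5655 .2755 .15 25.4
```

```text
t 1.6 pos [0.5103 0.0187 0.2315] ang 23.18 tilt [-4.9e-03 -1.0e-04 -1.0e+00] open 0.999 F [ 0.67 -0.93 -0.36]
togo tool mm [ 152.2 -214.2   81.2] yaw -0.0388
```

play_rows(targets=[{"jaw": 0.3,"dx": 0.03,"dy": -0.04,"dz": 0,"yaw": -0.01},{"jaw": 0.3,"dx": 0.03,"dy": -0.04,"dz": 0,"yaw": -0.01},{"jaw": 0.3,"dx": 0.03,"dy": -0.04,"dz": 0,"yaw": -0.01},{"jaw": 0.3,"dx": 0.03,"dy": -0.04,"dz": 0,"yaw": -0.01},{"jaw": 0.3,"dx": 0.03,"dy": -0.04,"dz": 0,"yaw": 0}])

```text
clock: 2.1
tool_pos: [0.5614, 0.2632, 0.2296]
eef_rot: [0.975, 0.222, -0.004, 0.0]
contact_force: [1.4, -0.9, -0.5]
opening: 0.703
```

```bash
python3 go.py .5655 .2755 .10 25.4
```

```text
t 2.1 pos [0.5614 0.2632 0.2296] ang 25.62 tilt [-0.0082 -0.0026 -1.    ] open 0.703 F [ 1.44 -0.85 -0.47]
togo tool mm [ 10.1  -9.2 129.5] yaw 0.0039
```

play_rows(targets=[{"jaw": 0.3,"dx": 0.006,"dy": -0.006,"dz": 0.03,"yaw": 0},{"jaw": 0.3,"dx": 0.004,"dy": -0.003,"dz": 0.03,"yaw": 0},{"jaw": 0.3,"dx": 0,"dy": 0,"dz": 0.03,"yaw": 0},{"jaw": 0.3,"dx": 0,"dy": 0,"dz": 0.03,"yaw": 0},{"jaw": 0.3,"dx": 0,"dy": 0,"dz": 0.0,"yaw": 0}])

```text
clock: 2.6
tool_pos: [0.5639, 0.2912, 0.1046]
eef_rot: [0.973, 0.229, -0.003, -0.004]
contact_force: [0.4, 0.1, -0.4]
opening: 0.698
```

```bash
python3 go.py .5655 .2755 .008 25.4
python3 - <<'E'
from h import *
from plant import r
s=r.snapshot("top");pickle.dump(s,open("top1.pkl","wb"))
f=cv2.cvtColor(s["frame"],cv2.COLOR_RGB2BGR);cv2.imwrite("pics/t1.png",cv2.resize(f[130:300,80:300],None,fx=3.5,fy=3.5,interpolation=cv2.INTER_CUBIC))
E
```

```text
t 2.6 pos [0.5639 0.2912 0.1046] ang 26.53 tilt [-0.0075  0.0068 -0.9999] open 0.698 F [ 0.4   0.06 -0.35]
togo tool mm [-5.2 15.7 96.4] yaw 0.0198
```

View pics/t1.png

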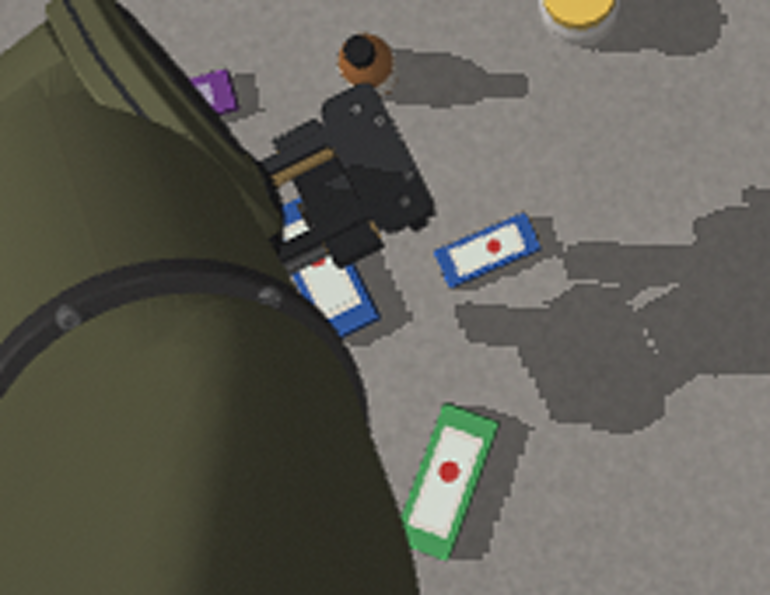

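The gripper is over the blue cassette (about (172,206) in the full frame), with the bottle and the small blue part clear of it. There's a drift of 16 mm to correct before I descend.

play_rows(targets=[{"jaw": 0.3,"dx": -0.005,"dy": 0.015,"dz": 0.0,"yaw": 0.02},{"jaw": 0.3,"dx": 0,"dy": 0,"dz": 0.015,"yaw": 0},{"jaw": 0.3,"dx": 0,"dy": 0,"dz": 0.015,"yaw": 0},{"jaw": 0.3,"dx": 0,"dy": 0,"dz": 0.015,"yaw": 0},{"jaw": 0.3,"dx": 0,"dy": 0,"dz": 0.0,"yaw": 0}])

```text
clock: 3.15
tool_pos: [0.5715, 0.2749, 0.0632]
eef_rot: [0.976, 0.217, 0.003, -0.005]
contact_force: [-0.4, -0.1, 0.1]
opening: 0.699
```

```bash
python3 go.py .5655 .2755 .008 25.4
```

```text
t 3.15 pos [0.5715 0.2749 0.0632] ang 25.09 tilt [ 0.0037  0.0116 -0.9999] open 0.699 F [-0.43 -0.09  0.13]
togo tool mm [-5.6 -2.6 55.2] yaw -0.0053
```

play_rows(targets=[{"jaw": 0.3,"dx": -0.005,"dy": -0.002,"dz": 0.015,"yaw": 0},{"jaw": 0.3,"dx": 0,"dy": 0,"dz": 0.015,"yaw": 0},{"jaw": 0.3,"dx": 0,"dy": 0,"dz": 0.01,"yaw": 0},{"jaw": 0.3,"dx": 0,"dy": 0,"dz": 0.0,"yaw": 0},{"jaw": 0.3,"dx": 0,"dy": 0,"dz": 0.0,"yaw": 0}])

```text
clock: 3.65
tool_pos: [0.5671, 0.2763, 0.0208]
eef_rot: [0.976, 0.218, 0.004, -0.006]
contact_force: [0.9, 0.2, 0.4]
opening: 0.697
```

```bash
python3 go.py .5655 .2755 .008 25.4
```

```text
t 3.65 pos [0.5671 0.2763 0.0208] ang 25.14 tilt [ 0.0048  0.0128 -0.9999] open 0.697 F [0.93 0.2  0.43]
togo tool mm [-1.9  0.2 12.8] yaw -0.0046
```

play_rows(targets=[{"jaw": 0.3,"dx": -0.002,"dy": 0,"dz": 0.006,"yaw": -0.004},{"jaw": 0.3,"dx": 0,"dy": 0,"dz": 0.004,"yaw": 0},{"jaw": 0.3,"dx": 0,"dy": 0,"dz": 0.002,"yaw": 0},{"jaw": 0.3,"dx": 0,"dy": 0,"dz": 0.0,"yaw": 0},{"jaw": 0.3,"dx": 0,"dy": 0,"dz": 0.0,"yaw": 0}])

```text
clock: 4.15
tool_pos: [0.5666, 0.2761, 0.0093]
eef_rot: [0.976, 0.22, 0.005, -0.006]
contact_force: [-0.3, 0.6, 0.3]
opening: 0.705
```

```bash
python3 go.py .5655 .2755 .008 25.4
```

```text
t 4.15 pos [0.5666 0.2761 0.0093] ang 25.37 tilt [ 0.0075  0.0142 -0.9999] open 0.705 F [-0.32  0.64  0.33]
togo tool mm [-1.2  0.   1.3] yaw -0.0005
```

play_rows(targets=[{"jaw": 0.3,"dx": 0,"dy": 0,"dz": 0.0015,"yaw": 0},{"jaw": 1,"dx": 0,"dy": 0,"dz": 0,"yaw": 0},{"jaw": 1,"dx": 0,"dy": 0,"dz": 0,"yaw": 0},{"jaw": 1,"dx": 0,"dy": 0,"dz": 0,"yaw": 0},{"jaw": 1,"dx": 0,"dy": 0,"dz": 0,"yaw": 0}], squeeze=20)

```text
clock: 4.65
tool_pos: [0.567, 0.2763, 0.0082]
eef_rot: [0.976, 0.22, 0.006, -0.006]
contact_force: [-0.3, 0.7, -0.1]
opening: 0.384
```

play_rows(targets=[{"jaw": 1,"dx": 0,"dy": 0,"dz": 0,"yaw": 0},{"jaw": 1,"dx": 0,"dy": 0,"dz": 0,"yaw": 0},{"jaw": 1,"dx": 0,"dy": 0,"dz": 0,"yaw": 0},{"jaw": 1,"dx": 0,"dy": 0,"dz": -0.01,"yaw": 0},{"jaw": 1,"dx": 0,"dy": 0,"dz": -0.01,"yaw": 0}])

```text
clock: 5.15
tool_pos: [0.5657, 0.2754, 0.0279]
eef_rot: [0.976, 0.22, 0.004, -0.006]
contact_force: [-0.3, 0.3, -0.6]
opening: 0.382
```

```bash
python3 go.py .5655 .2755 .15 16.2
```

```text
t 5.15 pos [0.5657 0.2754 0.0279] ang 25.38 tilt [ 0.0057  0.0132 -0.9999] open 0.382 F [-0.26  0.3  -0.63]
togo tool mm [   1.2   -1.3 -122.1] yaw 0.1602
```

play_rows(targets=[{"jaw": 1,"dx": 0,"dy": 0,"dz": -0.02,"yaw": 0},{"jaw": 1,"dx": 0,"dy": 0,"dz": -0.03,"yaw": 0},{"jaw": 1,"dx": 0,"dy": 0,"dz": -0.03,"yaw": 0},{"jaw": 1,"dx": 0,"dy": 0,"dz": -0.03,"yaw": 0},{"jaw": 1,"dx": 0,"dy": 0,"dz": -0.02,"yaw": 0}])

```text
clock: 5.65
tool_pos: [0.5637, 0.2728, 0.1651]
eef_rot: [0.976, 0.22, 0.003, -0.005]
contact_force: [-0.1, 0.8, 0.7]
opening: 0.379
```

```bash
python3 - <<'E'
from h import *
from plant import r
c,sn=np.cos(np.deg2rad(16.2)),np.sin(np.deg2rad(16.2))
p=np.array([.5372,-.1953])+(-.025)*np.array([c,sn]);print("preplace centre (x=-25)",p)
s=r.snapshot("side");pickle.dump(s,open("side2.pkl","wb"))
f=cv2.cvtColor(s["frame"],cv2.COLOR_RGB2BGR);cv2.imwrite("pics/s2.png",cv2.resize(f[130:330,130:380],None,fx=3,fy=3,interpolation=cv2.INTER_CUBIC))
E
python3 go.py .5132 -.2023 .15 16.2
```

```text
preplace centre (x=-25) [ 0.51319266 -0.20227478]
t 5.7 pos [0.5654 0.2736 0.1681] ang 25.37 tilt [ 0.0085  0.0144 -0.9999] open 0.383 F [1.24 0.47 0.56]
togo tool mm [-251.3  407.8   10.9] yaw 0.1601
```

View pics/s2.png

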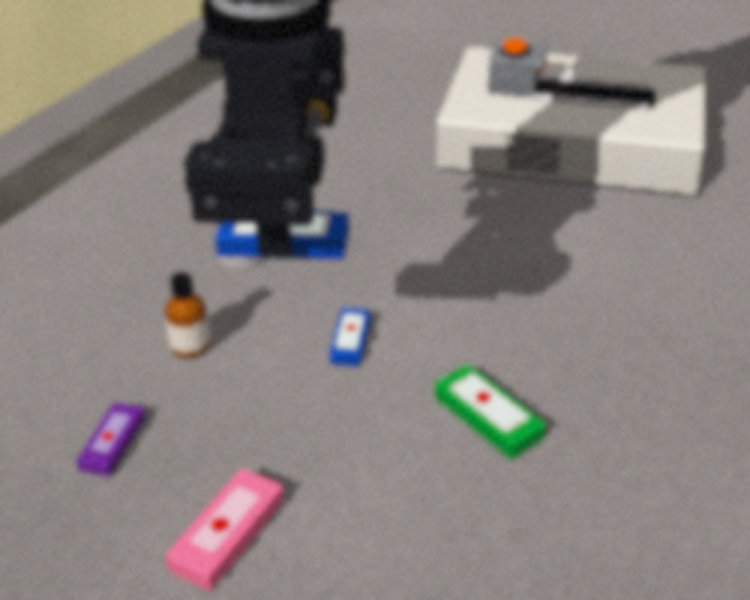

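The cassette is held level in the fingers, around crop (283,235). Next I move to the scanner.

play_rows(targets=[{"jaw": 1,"dx": -0.015,"dy": 0.025,"dz": 0,"yaw": 0.015},{"jaw": 1,"dx": -0.022,"dy": 0.035,"dz": 0,"yaw": 0.015},{"jaw": 1,"dx": -0.022,"dy": 0.035,"dz": 0,"yaw": 0.015},{"jaw": 1,"dx": -0.022,"dy": 0.035,"dz": 0,"yaw": 0.015},{"jaw": 1,"dx": -0.022,"dy": 0.035,"dz": 0,"yaw": 0.015}])

```text
clock: 6.2
tool_pos: [0.5383, 0.0858, 0.169]
eef_rot: [0.982, 0.188, 0.012, -0.011]
contact_force: [0.0, -1.1, -0.1]
opening: 0.378
```

```bash
python3 go.py .5132 -.2023 .15 16.2
```

```text
t 6.2 pos [0.5383 0.0858 0.169 ] ang 21.69 tilt [ 0.0193  0.0256 -0.9995] open 0.378 F [ 0.04 -1.12 -0.08]
togo tool mm [-130.3  258.7   11.1] yaw 0.0958
```

play_rows(targets=[{"jaw": 1,"dx": 0,"dy": 0,"dz": 0,"yaw": 0},{"jaw": 1,"dx": -0.01,"dy": 0.02,"dz": 0,"yaw": 0.01},{"jaw": 1,"dx": -0.01,"dy": 0.02,"dz": 0,"yaw": 0.01},{"jaw": 1,"dx": -0.01,"dy": 0.02,"dz": 0,"yaw": 0.01},{"jaw": 1,"dx": -0.01,"dy": 0.02,"dz": 0,"yaw": 0.01}])

```text
clock: 6.7
tool_pos: [0.5273, -0.0109, 0.1688]
eef_rot: [0.986, 0.165, 0.012, -0.009]
contact_force: [1.1, -0.4, -1.5]
opening: 0.384
```

```bash
python3 go.py .5132 -.2023 .15 16.2
```

```text
t 6.7 pos [ 0.5273 -0.0109  0.1688] ang 18.98 tilt [ 0.0203  0.0225 -0.9995] open 0.384 F [ 1.14 -0.36 -1.47]
togo tool mm [-76.1 176.7  14.2] yaw 0.0485
```

play_rows(targets=[{"jaw": 1,"dx": -0.008,"dy": 0.02,"dz": 0,"yaw": 0.005},{"jaw": 1,"dx": -0.008,"dy": 0.02,"dz": 0,"yaw": 0.005},{"jaw": 1,"dx": -0.008,"dy": 0.02,"dz": 0,"yaw": 0.005},{"jaw": 1,"dx": -0.008,"dy": 0.02,"dz": 0,"yaw": 0.005},{"jaw": 1,"dx": -0.008,"dy": 0.02,"dz": 0,"yaw": 0.005}])

```text
clock: 7.2
tool_pos: [0.5209, -0.1211, 0.1682]
eef_rot: [0.988, 0.153, 0.013, -0.009]
contact_force: [0.2, 0.4, -0.9]
opening: 0.382
```

```bash
python3 go.py .5132 -.2023 .15 16.2
```

```text
t 7.2 pos [ 0.5209 -0.1211  0.1682] ang 17.6 tilt [ 0.0228  0.0226 -0.9995] open 0.382 F [ 0.24  0.4  -0.88]
togo tool mm [-32.4  75.3  16.2] yaw 0.0245
```

play_rows(targets=[{"jaw": 1,"dx": -0.008,"dy": 0.02,"dz": 0,"yaw": 0.006},{"jaw": 1,"dx": -0.008,"dy": 0.018,"dz": 0,"yaw": 0.006},{"jaw": 1,"dx": -0.008,"dy": 0.016,"dz": 0,"yaw": 0.006},{"jaw": 1,"dx": -0.006,"dy": 0.012,"dz": 0,"yaw": 0.006},{"jaw": 1,"dx": 0,"dy": 0,"dz": 0,"yaw": 0}])

```text
clock: 7.7
tool_pos: [0.5112, -0.1986, 0.1678]
eef_rot: [0.99, 0.139, 0.014, -0.008]
contact_force: [0.9, -0.2, -1.0]
opening: 0.383
```

```bash
python3 go.py .5132 -.2023 .13 16.2
```

```text
t 7.7 pos [ 0.5112 -0.1986  0.1678] ang 15.93 tilt [ 0.0247  0.0201 -0.9995] open 0.383 F [ 0.87 -0.16 -1.05]
togo tool mm [-0.2  4.5 37.8] yaw -0.0047
```

Run:
```python
from h import *
from plant import r
for n in("top","side"):
    s=r.snapshot(n);pickle.dump(s,open(f"{n}3.pkl","wb"))
    f=cv2.cvtColor(s["frame"],cv2.COLOR_RGB2BGR)
    f=f[120:310,320:500] if n=="top" else f[60:220,240:420]
    cv2.imwrite(f"pics/{n}3.png",cv2.resize(f,None,fx=3.1 if n=="top" else 4,fy=3.1 if n=="top" else 3.7,interpolation=cv2.INTER_CUBIC))
```

```text
(no output)
```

View pics/top3.png

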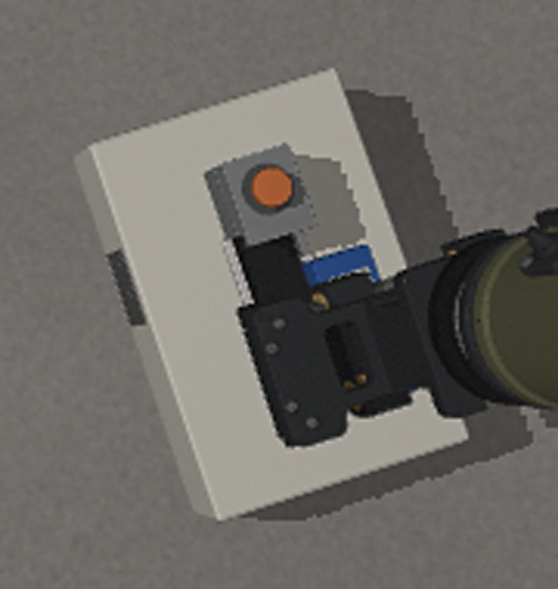

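View pics/side3.png

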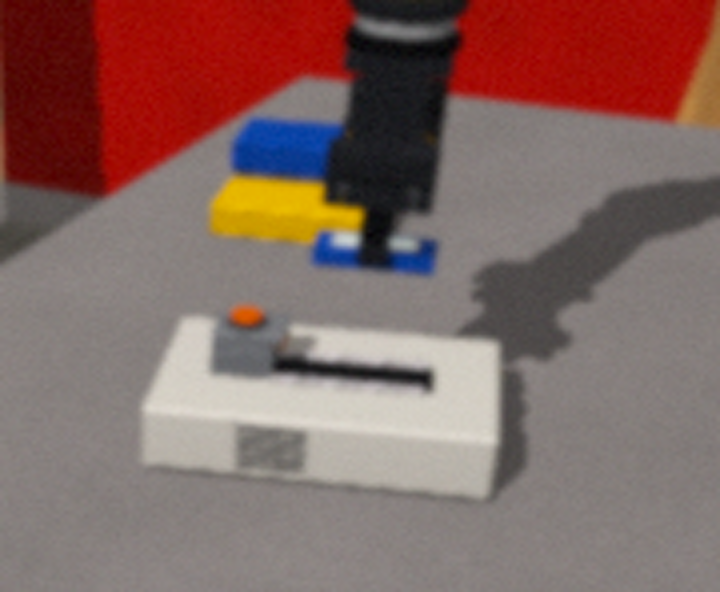

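Top view: the blue front end is visible at crop (340,262) and the gripper hides the rest. I'll cast that visible front edge to check the cassette's real lateral position and end.

```bash
cat > fe.py <<'E'
from h import *
def front(s,ztop,roi):
    c,sn=np.cos(np.deg2rad(16.2)),np.sin(np.deg2rad(16.2));O=np.array([537.2,-195.3])
    Rm=np.array([[c,sn],[-sn,c]])
    h=cv2.cvtColor(s["frame"],cv2.COLOR_RGB2HSV);m=cv2.inRange(h,np.array((105,120,40)),np.array((125,255,255)))
    k=np.zeros_like(m);k[roi[0]:roi[1],roi[2]:roi[3]]=255;m&=k
    v,u=np.nonzero(m);P=onz(s,np.c_[u,v],ztop)[:,:2]*1000
    S=(P-O)@Rm.T
    print("blue px",len(S),"x",S[:,0].min().round(1),S[:,0].max().round(1),"y",S[:,1].min().round(1),S[:,1].max().round(1))
    for x0 in np.arange(np.floor(S[:,0].max())-14,S[:,0].max(),2):
        q=S[(S[:,0]>=x0)&(S[:,0]<x0+2),1];
        if len(q):print(x0,len(q),q.min().round(1),q.max().round(1))
    pc=cloud(s)[v,u];print("median depth z",np.nanmedian(pc[:,2]).round(4))
E
python3 - <<'E'
from fe import *
s=pickle.load(open("top3.pkl","rb"));front(s,.1765,(180,240,400,460))
E
```

```text
blue px 171 x -5.7 15.0 y -12.9 26.0
0.0 4 -11.7 24.5
2.0 12 -12.3 24.0
4.0 29 -12.9 25.6
6.0 24 -11.8 24.4
8.0 26 -12.4 25.5
10.0 27 -11.9 24.9
12.0 28 -12.5 26.0
14.0 13 -10.9 25.4
median depth z 0.1773
```

play_rows(targets=[{"jaw": 1,"dx": -0.001,"dy": 0.005,"dz": 0.008,"yaw": -0.005},{"jaw": 1,"dx": 0,"dy": 0,"dz": 0.012,"yaw": 0},{"jaw": 1,"dx": 0,"dy": 0,"dz": 0.012,"yaw": 0},{"jaw": 1,"dx": 0,"dy": 0,"dz": 0.012,"yaw": 0},{"jaw": 1,"dx": 0,"dy": 0,"dz": 0.0,"yaw": 0}])

```text
clock: 8.3
tool_pos: [0.5144, -0.1953, 0.1194]
eef_rot: [0.989, 0.146, 0.014, -0.011]
contact_force: [-0.7, 0.8, -0.9]
opening: 0.383
```

```bash
python3 go.py .5122 -.2026 .07 16.2
```

```text
t 8.3 pos [ 0.5144 -0.1953  0.1194] ang 16.83 tilt [ 0.0244  0.0252 -0.9994] open 0.383 F [-0.71  0.83 -0.95]
togo tool mm [-5.7  7.2 49.1] yaw 0.0111
```

play_rows(targets=[{"jaw": 1,"dx": -0.003,"dy": 0.004,"dz": 0.005,"yaw": 0.005},{"jaw": 1,"dx": -0.003,"dy": 0.003,"dz": 0.007,"yaw": 0.006},{"jaw": 1,"dx": 0,"dy": 0,"dz": 0.007,"yaw": 0},{"jaw": 1,"dx": 0,"dy": 0,"dz": 0.005,"yaw": 0},{"jaw": 1,"dx": 0,"dy": 0,"dz": 0.0,"yaw": 0}])

```text
clock: 8.8
tool_pos: [0.5109, -0.2039, 0.0925]
eef_rot: [0.99, 0.14, 0.014, -0.011]
contact_force: [0.2, 0.1, -1.3]
opening: 0.385
```

```bash
python3 go.py .5122 -.2026 .07 16.2
```

```text
t 8.8 pos [ 0.5109 -0.2039  0.0925] ang 16.13 tilt [ 0.0238  0.0252 -0.9994] open 0.385 F [ 0.15  0.06 -1.3 ]
togo tool mm [ 0.9 -0.5 22.6] yaw -0.0011
```

play_rows(targets=[{"jaw": 1,"dx": 0.001,"dy": 0,"dz": 0.005,"yaw": 0},{"jaw": 1,"dx": 0,"dy": 0,"dz": 0.005,"yaw": 0},{"jaw": 1,"dx": 0,"dy": 0,"dz": 0.004,"yaw": 0},{"jaw": 1,"dx": 0,"dy": 0,"dz": 0.002,"yaw": 0},{"jaw": 1,"dx": 0,"dy": 0,"dz": 0.0,"yaw": 0}])

```text
clock: 9.3
tool_pos: [0.513, -0.203, 0.0756]
eef_rot: [0.99, 0.141, 0.014, -0.011]
contact_force: [-0.0, 0.3, -1.2]
opening: 0.379
```

```bash
python3 go.py .5122 -.2026 .068 16.2
python3 - <<'E'
from fe import *
from plant import r
s=r.snapshot("top");pickle.dump(s,open("top4.pkl","wb"))
front(s,.084,(180,240,390,450))
f=cv2.cvtColor(s["frame"],cv2.COLOR_RGB2BGR)[150:280,360:470]
cv2.imwrite("pics/t4.png",cv2.resize(f,None,fx=4.5,fy=4.5,interpolation=cv2.INTER_CUBIC))
E
```

```text
t 9.3 pos [ 0.513  -0.203   0.0756] ang 16.16 tilt [ 0.0252  0.0251 -0.9994] open 0.379 F [-0.02  0.28 -1.2 ]
togo tool mm [-0.9 -0.5  7.6] yaw -0.0007
blue px 145 x -4.7 16.5 y -17.6 20.4
2.0 8 -17.6 19.2
4.0 22 -16.4 20.4
6.0 20 -17.0 19.8
8.0 21 -15.9 19.1
10.0 22 -16.5 20.3
12.0 19 -17.2 19.7
14.0 20 -13.5 19.0
16.0 5 -8.0 18.4
median depth z 0.0848
```

View pics/t4.png

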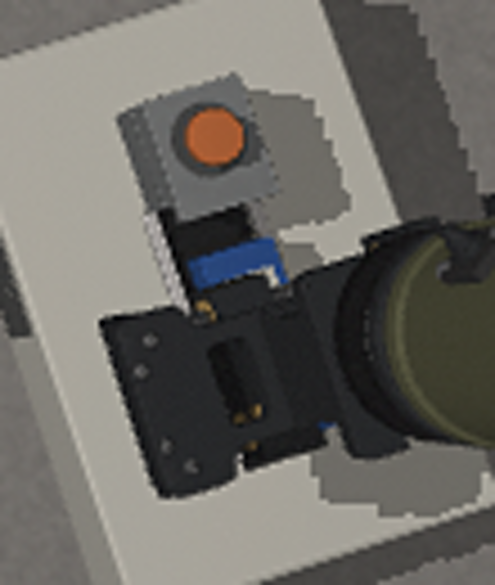

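The cassette sits over the nest with its far edge at y ≈ -17.4 mm, so it is within about 0.5 mm of centre. Its front is at x ≈ 16.5 mm. I'll lower it in small steps.

play_rows(targets=[{"jaw": 1,"dx": -0.001,"dy": 0,"dz": 0.002,"yaw": 0},{"jaw": 1,"dx": 0,"dy": 0,"dz": 0.002,"yaw": 0},{"jaw": 1,"dx": 0,"dy": 0,"dz": 0.001,"yaw": 0},{"jaw": 1,"dx": 0,"dy": 0,"dz": 0.001,"yaw": 0},{"jaw": 1,"dx": 0,"dy": 0,"dz": 0.0,"yaw": 0}])

```text
clock: 9.85
tool_pos: [0.5125, -0.2033, 0.0696]
eef_rot: [0.99, 0.141, 0.015, -0.01]
contact_force: [-0.9, 0.0, -1.8]
opening: 0.383
```

```bash
python3 go.py .5122 -.2026 .068 16.2
```

```text
t 9.85 pos [ 0.5125 -0.2033  0.0696] ang 16.16 tilt [ 0.0262  0.0247 -0.9994] open 0.383 F [-0.93  0.01 -1.83]
togo tool mm [-0.1 -0.7  1.6] yaw -0.0008
```

play_rows(targets=[{"jaw": 1,"dx": 0,"dy": -0.0005,"dz": 0.0005,"yaw": 0},{"jaw": 1,"dx": 0,"dy": 0,"dz": 0.0005,"yaw": 0},{"jaw": 1,"dx": 0,"dy": 0,"dz": 0.0,"yaw": 0},{"jaw": 1,"dx": 0,"dy": 0,"dz": 0.0,"yaw": 0},{"jaw": 1,"dx": 0,"dy": 0,"dz": 0.0,"yaw": 0}])

```text
clock: 10.35
tool_pos: [0.5125, -0.2027, 0.0689]
eef_rot: [0.99, 0.141, 0.015, -0.01]
contact_force: [0.4, 0.5, -0.9]
opening: 0.38
```

```bash
python3 go.py .5122 -.2026 .068 16.2
```

```text
t 10.35 pos [ 0.5125 -0.2027  0.0689] ang 16.16 tilt [ 0.0264  0.0246 -0.9993] open 0.38 F [ 0.41  0.52 -0.93]
togo tool mm [-0.3 -0.2  0.9] yaw -0.0008
```

play_rows(targets=[{"jaw": 1,"dx": 0,"dy": 0,"dz": 0.0005,"yaw": 0},{"jaw": 1,"dx": 0,"dy": 0,"dz": 0.0005,"yaw": 0},{"jaw": 1,"dx": 0,"dy": 0,"dz": 0.0005,"yaw": 0},{"jaw": 1,"dx": 0,"dy": 0,"dz": 0.0,"yaw": 0},{"jaw": 1,"dx": 0,"dy": 0,"dz": 0.0,"yaw": 0}])

```text
clock: 10.85
tool_pos: [0.5126, -0.2027, 0.0685]
eef_rot: [0.99, 0.141, 0.015, -0.01]
contact_force: [-0.2, 0.5, 0.4]
opening: 0.38
```

```bash
python3 go.py .5122 -.2026 .068 16.2;  python3 - <<'E'
from plant import r
print(r.get_state()["moment"])
E
```

```text
t 10.85 pos [ 0.5126 -0.2027  0.0685] ang 16.16 tilt [ 0.0269  0.0241 -0.9993] open 0.38 F [-0.2   0.48  0.38]
togo tool mm [-0.3 -0.2  0.5] yaw -0.0007
[ 0.00165865  0.15481902 -0.03343366]
```

play_rows(targets=[{"jaw": 1,"dx": 0,"dy": 0,"dz": 0.001,"yaw": 0},{"jaw": 1,"dx": 0,"dy": 0,"dz": 0.001,"yaw": 0},{"jaw": 1,"dx": 0,"dy": 0,"dz": 0.001,"yaw": 0},{"jaw": 1,"dx": 0,"dy": 0,"dz": 0.0,"yaw": 0},{"jaw": 1,"dx": 0,"dy": 0,"dz": 0.0,"yaw": 0}], squeeze=8)

```text
clock: 11.35
tool_pos: [0.513, -0.2026, 0.0674]
eef_rot: [0.99, 0.141, 0.016, -0.01]
contact_force: [-0.3, 0.2, 1.1]
opening: 0.388
```

```bash
python3 go.py .5122 -.2026 .068 16.2;  python3 - <<'E'
from plant import r
print(r.get_state()["moment"])
E
```

```text
t 11.35 pos [ 0.513  -0.2026  0.0674] ang 16.18 tilt [ 0.0285  0.0233 -0.9993] open 0.388 F [-0.35  0.2   1.08]
togo tool mm [-0.7 -0.3 -0.6] yaw -0.0004
[-0.05611775  0.07066789  0.02080424]
```

play_rows(targets=[{"jaw": 1,"dx": 0.002,"dy": 0,"dz": 0.0001,"yaw": 0},{"jaw": 1,"dx": 0.003,"dy": 0,"dz": 0.0001,"yaw": 0},{"jaw": 1,"dx": 0.003,"dy": 0,"dz": 0.0001,"yaw": 0},{"jaw": 1,"dx": 0.003,"dy": 0,"dz": 0.0001,"yaw": 0},{"jaw": 1,"dx": 0,"dy": 0,"dz": 0.0,"yaw": 0}])

```text
clock: 11.85
tool_pos: [0.5169, -0.202, 0.0674]
eef_rot: [0.99, 0.139, 0.009, -0.009]
contact_force: [1.2, 0.9, 1.2]
opening: 0.385
```

```bash
python3 go.py .5353 -.1959 .0675 16.2
```

```text
t 11.85 pos [ 0.5169 -0.202   0.0674] ang 15.98 tilt [ 0.0149  0.021  -0.9997] open 0.385 F [1.19 0.89 1.16]
togo tool mm [19.4 -0.8  0.3] yaw -0.0038
```

play_rows(targets=[{"jaw": 1,"dx": 0.004,"dy": 0,"dz": 0.0,"yaw": 0},{"jaw": 1,"dx": 0.004,"dy": 0,"dz": 0.0,"yaw": 0},{"jaw": 1,"dx": 0.004,"dy": 0,"dz": 0.0,"yaw": -0.003},{"jaw": 1,"dx": 0,"dy": 0,"dz": 0.0,"yaw": 0},{"jaw": 1,"dx": 0,"dy": 0,"dz": 0.0,"yaw": 0}])

```text
clock: 12.35
tool_pos: [0.5283, -0.1991, 0.0673]
eef_rot: [0.99, 0.14, 0.008, -0.009]
contact_force: [-2.2, -0.6, 5.0]
opening: 0.385
```

```bash
python3 go.py .5353 -.1959 .0675 16.2
python3 - <<'E'
from fe import *
from plant import r
print(r.get_state()["moment"])
s=r.snapshot("top")
front(s,.077,(175,240,390,450))
f=cv2.cvtColor(s["frame"],cv2.COLOR_RGB2BGR)[150:280,360:470]
cv2.imwrite("pics/t5.png",cv2.resize(f,None,fx=4.5,fy=4.5,interpolation=cv2.INTER_CUBIC))
E
```

```text
t 12.35 pos [ 0.5283 -0.1991  0.0673] ang 16.13 tilt [ 0.0124  0.0203 -0.9997] open 0.385 F [-2.2  -0.62  5.  ]
togo tool mm [ 7.6 -1.1 -0. ] yaw -0.0012
[-0.28171163  0.58918291 -0.04924362]
blue px 131 x -52.4 31.2 y -17.7 20.2
17.0 2 -17.5 -15.7
19.0 5 -16.3 18.3
21.0 21 -17.0 20.2
23.0 22 -17.7 19.5
25.0 18 -16.5 18.9
27.0 22 -17.1 20.1
29.0 20 -15.9 19.4
31.0 2 -14.1 18.8
median depth z 0.077
```

View pics/t5.png

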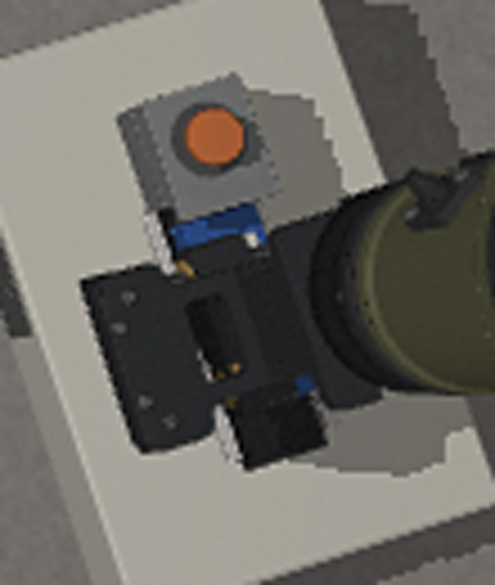

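The cassette's front has reached the roof edge, between the rails. There's 5 N of downward load, so I'll ease it a little and keep sliding.

play_rows(targets=[{"jaw": 1,"dx": 0.001,"dy": -0.0003,"dz": -0.0004,"yaw": 0},{"jaw": 1,"dx": 0.002,"dy": 0,"dz": 0.0,"yaw": 0},{"jaw": 1,"dx": 0.002,"dy": 0,"dz": 0.0,"yaw": 0},{"jaw": 1,"dx": 0,"dy": 0,"dz": 0.0,"yaw": 0},{"jaw": 1,"dx": 0,"dy": 0,"dz": 0.0,"yaw": 0}])

```text
clock: 12.9
tool_pos: [0.5341, -0.1968, 0.0674]
eef_rot: [0.99, 0.141, 0.008, -0.009]
contact_force: [-1.8, -1.1, 2.6]
opening: 0.387
```

```bash
python3 go.py .5353 -.1959 .0675 16.2
```

```text
t 12.9 pos [ 0.5341 -0.1968  0.0674] ang 16.15 tilt [ 0.0136  0.021  -0.9997] open 0.387 F [-1.81 -1.09  2.64]
togo tool mm [ 1.5 -0.6 -0.1] yaw -0.0009
```

play_rows(targets=[{"jaw": 1,"dx": 0.001,"dy": 0,"dz": -0.0002,"yaw": 0},{"jaw": 1,"dx": 0.001,"dy": 0,"dz": 0.0,"yaw": 0},{"jaw": 1,"dx": 0.001,"dy": 0,"dz": 0.0,"yaw": 0},{"jaw": 1,"dx": 0,"dy": 0,"dz": 0.0,"yaw": 0},{"jaw": 1,"dx": 0,"dy": 0,"dz": 0.0,"yaw": 0}])

```text
clock: 13.4
tool_pos: [0.5364, -0.1961, 0.0674]
eef_rot: [0.99, 0.14, 0.007, -0.01]
contact_force: [-1.2, -1.4, 1.0]
opening: 0.384
```

```bash
python3 go.py .5353 -.1959 .0675 16.2
```

```text
t 13.4 pos [ 0.5364 -0.1961  0.0674] ang 16.14 tilt [ 0.0121  0.021  -0.9997] open 0.384 F [-1.25 -1.39  1.02]
togo tool mm [-1.  -0.5 -0.1] yaw -0.0011
```

play_rows(targets=[{"jaw": 1,"dx": 0.001,"dy": 0,"dz": 0,"yaw": 0},{"jaw": 1,"dx": 0.001,"dy": 0,"dz": 0.0,"yaw": 0},{"jaw": 1,"dx": 0.001,"dy": 0,"dz": 0.0,"yaw": 0},{"jaw": 1,"dx": 0.001,"dy": 0,"dz": 0.0,"yaw": 0},{"jaw": 1,"dx": 0,"dy": 0,"dz": 0.0,"yaw": 0}])

```text
clock: 13.9
tool_pos: [0.5364, -0.1961, 0.0674]
eef_rot: [0.99, 0.14, 0.004, -0.01]
contact_force: [-3.4, -0.8, 2.6]
opening: 0.38
```

```bash
python3 go.py .5353 -.1959 .0675 16.2
```

```text
t 13.9 pos [ 0.5364 -0.1961  0.0674] ang 16.07 tilt [ 0.0044  0.0199 -0.9998] open 0.38 F [-3.36 -0.83  2.58]
togo tool mm [-1.  -0.5 -0.1] yaw -0.0022
```

play_rows(targets=[{"jaw": 1,"dx": 0.0015,"dy": 0,"dz": 0,"yaw": 0},{"jaw": 1,"dx": 0.002,"dy": 0,"dz": 0.0,"yaw": 0},{"jaw": 1,"dx": 0.002,"dy": 0,"dz": 0.0,"yaw": 0},{"jaw": 1,"dx": 0.002,"dy": 0,"dz": 0.0,"yaw": 0},{"jaw": 1,"dx": 0.002,"dy": 0,"dz": 0.0,"yaw": 0}])

```text
clock: 14.4
tool_pos: [0.5366, -0.196, 0.0672]
eef_rot: [0.99, 0.138, -0.006, -0.01]
contact_force: [-6.3, -0.6, 6.3]
opening: 0.384
```

```bash
python3 go.py .5353 -.1959 .0675 16.2
python3 - <<'E'
from fe import *
from plant import r
for n in("top","side"):
    s=r.snapshot(n);pickle.dump(s,open(f"{n}6.pkl","wb"))
    f=cv2.cvtColor(s["frame"],cv2.COLOR_RGB2BGR)
    f=f[150:280,360:470] if n=="top" else f[120:210,260:380]
    cv2.imwrite(f"pics/{n}6.png",cv2.resize(f,None,fx=4.5 if n=="top" else 6,fy=4.5 if n=="top" else 6,interpolation=cv2.INTER_CUBIC))
E
```

```text
t 14.4 pos [ 0.5366 -0.196   0.0672] ang 15.92 tilt [-0.0138  0.0175 -0.9998] open 0.384 F [-6.27 -0.61  6.26]
togo tool mm [-1.3 -0.5 -0.3] yaw -0.0049
```

View pics/top6.png

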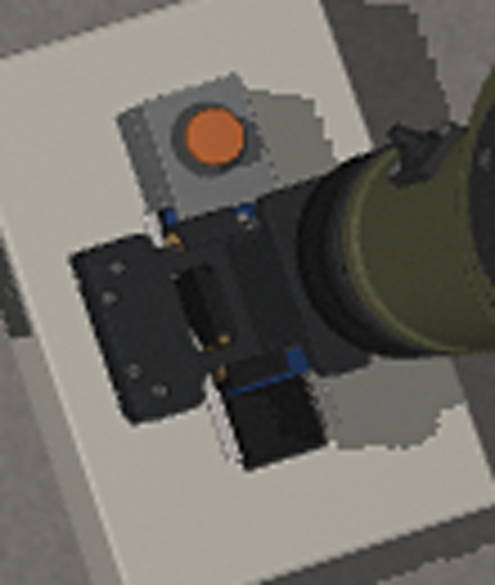

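View pics/side6.png

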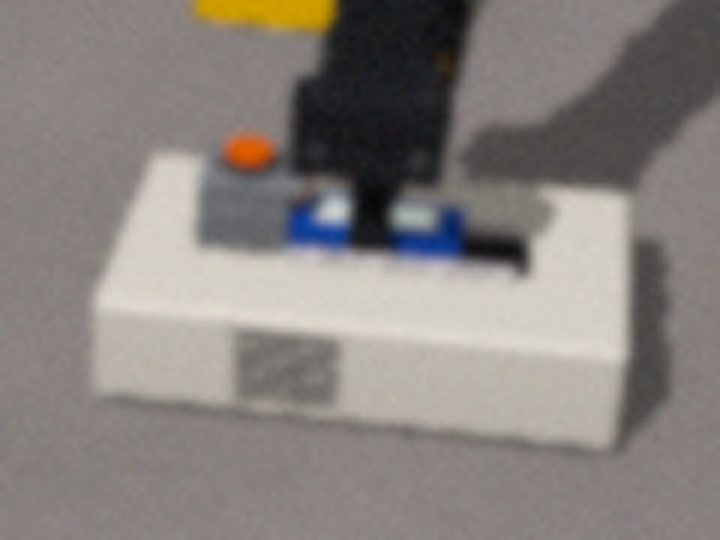

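In the side view the cassette touches the tower face at crop (290,225). I'll check the rear edge in the top view; it should be at x = -44.

```bash
cat > rear.py <<'E'
from h import *
def rear(s,ztop=.076):
    c,sn=np.cos(np.deg2rad(16.2)),np.sin(np.deg2rad(16.2));O=np.array([537.2,-195.3])
    Rm=np.array([[c,sn],[-sn,c]])
    h=cv2.cvtColor(s["frame"],cv2.COLOR_RGB2HSV);m=cv2.inRange(h,np.array((105,120,30)),np.array((125,255,255)))
    m[:150]=0;m[290:]=0;m[:,:360]=0;m[:,480:]=0
    v,u=np.nonzero(m);S=(onz(s,np.c_[u,v],ztop)[:,:2]*1000-O)@Rm.T
    print("x",S[:,0].min().round(1),S[:,0].max().round(1),"y",S[:,1].min().round(1),S[:,1].max().round(1))
    for y0 in range(-20,22,3):
        q=S[(S[:,1]>=y0)&(S[:,1]<y0+3)];
        if len(q):print(y0,len(q),q[:,0].min().round(1),q[:,0].max().round(1))
E
python3 -c "
from rear import *
rear(pickle.load(open('top6.pkl','rb')))"
```

```text
x -44.3 37.9 y -17.5 20.8
-20 1 28.0 28.0
-17 13 -43.5 31.0
-14 10 -42.9 29.8
-11 8 -44.1 30.4
-8 1 -43.0 -43.0
-5 3 -44.2 -41.8
-2 2 -43.6 -43.0
1 3 -44.2 -41.9
4 2 -43.7 -43.1
7 3 -44.3 -41.9
10 2 -43.7 -43.1
13 3 -44.3 -42.0
16 7 -43.8 37.3
19 3 33.6 37.9
```

It's home, with the rear at -44 mm and still 6 N against the stop. I'll ease off and open.

play_rows(targets=[{"jaw": 1,"dx": 0,"dy": 0,"dz": -0.0003,"yaw": 0},{"jaw": 0.45,"dx": 0,"dy": 0,"dz": 0,"yaw": 0},{"jaw": 0.45,"dx": 0,"dy": 0,"dz": 0,"yaw": 0},{"jaw": 0.45,"dx": 0,"dy": 0,"dz": 0,"yaw": 0},{"jaw": 0.45,"dx": 0,"dy": 0,"dz": 0,"yaw": 0}])

```text
clock: 15.0
tool_pos: [0.542, -0.1943, 0.0675]
eef_rot: [0.99, 0.139, -0.001, -0.01]
contact_force: [-0.2, 0.4, 0.8]
opening: 0.549
```

```bash
python3 go.py .5353 -.1959 .0675 16.2
```

```text
t 15.0 pos [ 0.542  -0.1943  0.0675] ang 16.01 tilt [-0.004   0.0191 -0.9998] open 0.549 F [-0.19  0.36  0.81]
togo tool mm [-6.9 -0.3  0. ] yaw -0.0033
```

play_rows(targets=[{"jaw": 0.45,"dx": -0.003,"dy": 0,"dz": -0.005,"yaw": 0},{"jaw": 0.45,"dx": 0,"dy": 0,"dz": -0.01,"yaw": 0},{"jaw": 0.45,"dx": 0,"dy": 0,"dz": -0.02,"yaw": 0},{"jaw": 0.45,"dx": 0,"dy": 0,"dz": -0.03,"yaw": 0},{"jaw": 0.45,"dx": 0,"dy": 0,"dz": -0.03,"yaw": 0}])

```text
clock: 15.5
tool_pos: [0.5373, -0.1959, 0.164]
eef_rot: [0.99, 0.14, -0.004, -0.011]
contact_force: [1.2, -0.5, -0.0]
opening: 0.551
```

```bash
python3 go.py .5353 -.1959 .16 16.2;python3 -c "
from rear import *
from plant import r
s=r.snapshot('top');rear(s)
c,sn=np.cos(np.deg2rad(16.2)),np.sin(np.deg2rad(16.2));print(np.array([.5372,-.1953])+.0625*np.array([c,sn]))
f=cv2.cvtColor(s['frame'],cv2.COLOR_RGB2BGR)[150:280,360:470]
cv2.imwrite('pics/t7.png',cv2.resize(f,None,fx=4.5,fy=4.5,interpolation=cv2.INTER_CUBIC))"
```

```text
t 15.5 pos [ 0.5373 -0.1959  0.164 ] ang 16.07 tilt [-0.0102  0.0216 -0.9997] open 0.551 F [ 1.17 -0.46 -0.03]
togo tool mm [-1.9 -0.5  4.1] yaw -0.0023
x 33.0 39.1 y 16.5 20.8
16 6 33.0 39.1
19 3 33.6 37.9
[ 0.59721836 -0.17786306]
```

View pics/t7.png

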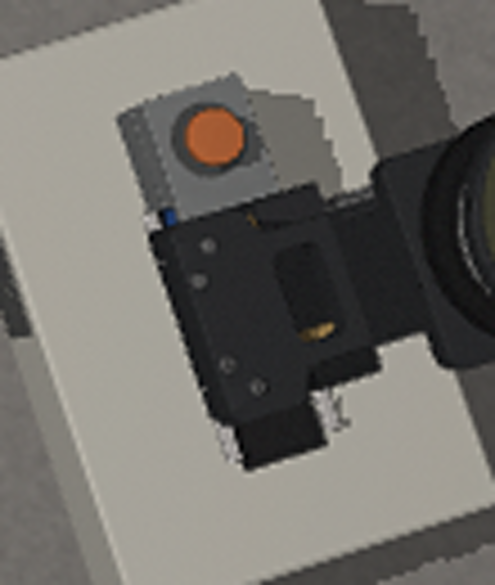

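play_rows(targets=[{"jaw": 1,"dx": 0.01,"dy": 0,"dz": 0,"yaw": 0},{"jaw": 1,"dx": 0.016,"dy": 0,"dz": 0,"yaw": 0},{"jaw": 1,"dx": 0.016,"dy": 0,"dz": 0,"yaw": 0},{"jaw": 1,"dx": 0.014,"dy": 0,"dz": 0,"yaw": 0},{"jaw": 1,"dx": 0,"dy": 0,"dz": 0,"yaw": 0}], squeeze=20)

```text
clock: 16.05
tool_pos: [0.5985, -0.1805, 0.1723]
eef_rot: [0.99, 0.139, 0.003, -0.009]
contact_force: [0.2, -0.0, -0.3]
opening: 0.122
```

```bash
python3 go.py .5972 -.1779 .13 16.2;python3 -c "
from rear import *
from plant import r
s=r.snapshot('top');rear(s)
f=cv2.cvtColor(s['frame'],cv2.COLOR_RGB2BGR)[150:280,360:470]
cv2.imwrite('pics/t8.png',cv2.resize(f,None,fx=4.5,fy=4.5,interpolation=cv2.INTER_CUBIC))"
```

```text
t 16.05 pos [ 0.5985 -0.1805  0.1723] ang 16.0 tilt [ 0.0037  0.0183 -0.9998] open 0.122 F [ 0.24 -0.03 -0.3 ]
togo tool mm [-0.9 -2.1 42.4] yaw -0.0035
x -44.3 23.4 y -17.6 21.0
-20 11 -40.5 22.0
-17 50 -43.5 22.6
-14 9 -42.9 -33.4
-11 10 -44.1 -34.0
-8 9 -43.0 -33.4
-5 8 -44.2 -34.1
-2 9 -43.6 -33.5
1 10 -44.2 -34.1
4 10 -43.7 -33.0
7 10 -44.3 -34.2
10 39 -43.7 23.4
13 56 -44.3 22.2
16 55 -43.8 22.8
19 35 -40.8 23.3
```

View pics/t8.png

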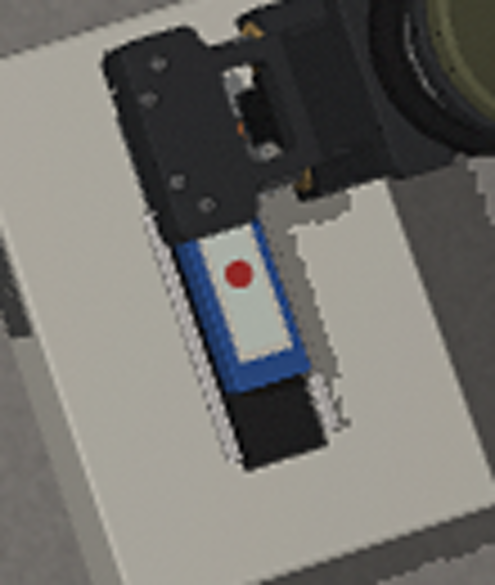

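The cassette lies free and straight in the nest, with its rear at -44 mm, so it's fully home. Next I press the pad.

play_rows(targets=[{"jaw": 1,"dx": -0.001,"dy": -0.001,"dz": 0.012,"yaw": 0},{"jaw": 1,"dx": 0,"dy": 0,"dz": 0.012,"yaw": 0},{"jaw": 1,"dx": 0,"dy": 0,"dz": 0.01,"yaw": 0},{"jaw": 1,"dx": 0,"dy": 0,"dz": 0.005,"yaw": 0},{"jaw": 1,"dx": 0,"dy": 0,"dz": 0,"yaw": 0}])

```text
clock: 16.6
tool_pos: [0.5916, -0.1806, 0.1276]
eef_rot: [0.99, 0.138, -0.001, -0.009]
contact_force: [0.7, -0.6, 0.6]
opening: 0.004
```

```bash
python3 go.py .5972 -.1779 .11 16.2
```

```text
t 16.6 pos [ 0.5916 -0.1806  0.1276] ang 15.87 tilt [-0.0051  0.018  -0.9998] open 0.004 F [ 0.68 -0.58  0.62]
togo tool mm [ 6.2 -0.8 17.7] yaw -0.0058
```

play_rows(targets=[{"jaw": 1,"dx": 0.003,"dy": -0.001,"dz": 0,"yaw": -0.005},{"jaw": 1,"dx": 0.003,"dy": 0,"dz": 0.001,"yaw": 0},{"jaw": 1,"dx": 0,"dy": 0,"dz": 0.003,"yaw": 0},{"jaw": 1,"dx": 0,"dy": 0,"dz": 0.003,"yaw": 0},{"jaw": 1,"dx": 0,"dy": 0,"dz": 0,"yaw": 0}])

```text
clock: 17.1
tool_pos: [0.5983, -0.1779, 0.1209]
eef_rot: [0.99, 0.141, -0.0, -0.009]
contact_force: [-0.4, 0.1, 0.9]
opening: 0.008
```

```bash
python3 go.py .5972 -.1779 .108 16.2
```

```text
t 17.1 pos [ 0.5983 -0.1779  0.1209] ang 16.17 tilt [-0.0031  0.0176 -0.9998] open 0.008 F [-0.42  0.07  0.88]
togo tool mm [-1.1 -0.1 12.9] yaw -0.0006
```

play_rows(targets=[{"jaw": 1,"dx": -0.001,"dy": 0,"dz": 0.002,"yaw": 0},{"jaw": 1,"dx": 0,"dy": 0,"dz": 0.002,"yaw": 0},{"jaw": 1,"dx": 0,"dy": 0,"dz": 0.002,"yaw": 0},{"jaw": 1,"dx": 0,"dy": 0,"dz": 0.002,"yaw": 0},{"jaw": 1,"dx": 0,"dy": 0,"dz": 0,"yaw": 0}])

```text
clock: 17.6
tool_pos: [0.5971, -0.1782, 0.1123]
eef_rot: [0.99, 0.141, -0.0, -0.009]
contact_force: [-0.8, -0.4, 0.2]
opening: 0.007
```

```bash
python3 go.py .5972 -.1779 .108 16.2
```

```text
t 17.6 pos [ 0.5971 -0.1782  0.1123] ang 16.15 tilt [-0.003   0.0174 -0.9998] open 0.007 F [-0.76 -0.37  0.22]
togo tool mm [ 0.2 -0.2  4.4] yaw -0.0008
```

play_rows(targets=[{"jaw": 1,"dx": 0,"dy": 0,"dz": 0.001,"yaw": 0},{"jaw": 1,"dx": 0,"dy": 0,"dz": 0.001,"yaw": 0},{"jaw": 1,"dx": 0,"dy": 0,"dz": 0.001,"yaw": 0},{"jaw": 1,"dx": 0,"dy": 0,"dz": 0.001,"yaw": 0},{"jaw": 1,"dx": 0,"dy": 0,"dz": 0.001,"yaw": 0}])

```text
clock: 18.1
tool_pos: [0.5974, -0.1783, 0.1079]
eef_rot: [0.99, 0.14, 0.0, -0.009]
contact_force: [-2.4, 0.4, 9.3]
opening: 0.001
```

```bash
python3 go.py .5972 -.1779 .108 16.2
```

```text
t 18.1 pos [ 0.5974 -0.1783  0.1079] ang 16.14 tilt [-0.0023  0.0171 -0.9999] open 0.001 F [-2.39  0.39  9.31]
togo tool mm [-0.1 -0.4 -0.1] yaw -0.001
```

play_rows(targets=[{"jaw": 1,"dx": 0,"dy": 0,"dz": 0.001,"yaw": 0},{"jaw": 1,"dx": 0,"dy": 0,"dz": 0.001,"yaw": 0},{"jaw": 1,"dx": 0,"dy": 0,"dz": 0.001,"yaw": 0},{"jaw": 1,"dx": 0,"dy": 0,"dz": 0.001,"yaw": 0},{"jaw": 1,"dx": 0,"dy": 0,"dz": 0.0005,"yaw": 0}])

```text
clock: 18.6
tool_pos: [0.5974, -0.1782, 0.1077]
eef_rot: [0.99, 0.14, 0.0, -0.008]
contact_force: [-1.8, 0.7, 4.2]
opening: 0.003
```

```bash
python3 go.py .5972 -.1779 .108 16.2
```

```text
t 18.6 pos [ 0.5974 -0.1782  0.1077] ang 16.13 tilt [-0.0013  0.016  -0.9999] open 0.003 F [-1.81  0.66  4.25]
togo tool mm [-0.1 -0.4 -0.3] yaw -0.0013
```

The force tracks the row size at about 8 N per mm, so 1.5 mm rows stay under about 13 N.

play_rows(targets=[{"jaw": 1,"dx": 0,"dy": 0,"dz": 0.001,"yaw": 0},{"jaw": 1,"dx": 0,"dy": 0,"dz": 0.0015,"yaw": 0},{"jaw": 1,"dx": 0,"dy": 0,"dz": 0.0015,"yaw": 0},{"jaw": 1,"dx": 0,"dy": 0,"dz": 0.0015,"yaw": 0},{"jaw": 1,"dx": 0,"dy": 0,"dz": 0.0015,"yaw": 0}])

```text
clock: 19.1
tool_pos: [0.5974, -0.1782, 0.1066]
eef_rot: [0.99, 0.14, 0.001, -0.007]
contact_force: [-2.9, 1.0, 10.7]
opening: 0.0
```

```bash
python3 go.py .5972 -.1779 .108 16.2
```

```text
t 19.1 pos [ 0.5974 -0.1782  0.1066] ang 16.1 tilt [ 2.000e-04  1.440e-02 -9.999e-01] open 0.0 F [-2.95  1.05 10.72]
togo tool mm [-0.1 -0.4 -1.4] yaw -0.0017
```

play_rows(targets=[{"jaw": 1,"dx": 0,"dy": 0,"dz": 0.0015,"yaw": 0},{"jaw": 1,"dx": 0,"dy": 0,"dz": 0.0015,"yaw": 0},{"jaw": 1,"dx": 0,"dy": 0,"dz": 0.0013,"yaw": 0},{"jaw": 1,"dx": 0,"dy": 0,"dz": 0.001,"yaw": 0},{"jaw": 1,"dx": 0,"dy": 0,"dz": 0.001,"yaw": 0}])

```text
clock: 19.6
tool_pos: [0.5974, -0.1782, 0.1061]
eef_rot: [0.99, 0.14, 0.002, -0.006]
contact_force: [-2.6, 0.6, 7.5]
opening: 0.004
```

```bash
python3 go.py .5972 -.1779 .108 16.2
```

```text
t 19.6 pos [ 0.5974 -0.1782  0.1061] ang 16.08 tilt [ 0.0018  0.0128 -0.9999] open 0.004 F [-2.56  0.65  7.54]
togo tool mm [-0.1 -0.4 -1.9] yaw -0.0021
```

play_rows(targets=[{"jaw": 1,"dx": 0,"dy": 0,"dz": 0.0018,"yaw": 0},{"jaw": 1,"dx": 0,"dy": 0,"dz": 0.0018,"yaw": 0},{"jaw": 1,"dx": 0,"dy": 0,"dz": 0.0018,"yaw": 0},{"jaw": 1,"dx": 0,"dy": 0,"dz": 0.0015,"yaw": 0},{"jaw": 1,"dx": 0,"dy": 0,"dz": 0.0012,"yaw": 0}])

```text
clock: 20.1
tool_pos: [0.5973, -0.1783, 0.1026]
eef_rot: [0.99, 0.14, 0.002, -0.005]
contact_force: [-1.1, 0.6, 0.5]
opening: 0.005
```

```bash
python3 go.py .5972 -.1779 .108 16.2
```

```text
t 20.1 pos [ 0.5973 -0.1783  0.1026] ang 16.06 tilt [ 0.0032  0.0114 -0.9999] open 0.005 F [-1.06  0.64  0.5 ]
togo tool mm [ 0.  -0.5 -5.4] yaw -0.0024
```

The force fell away at z = 0.1026, so it snapped. I'll retract and look.

play_rows(targets=[{"jaw": 1,"dx": 0,"dy": 0,"dz": -0.004,"yaw": 0},{"jaw": 1,"dx": 0,"dy": 0,"dz": -0.015,"yaw": 0},{"jaw": 1,"dx": 0,"dy": 0,"dz": -0.03,"yaw": 0},{"jaw": 1,"dx": 0,"dy": 0,"dz": -0.03,"yaw": 0},{"jaw": 1,"dx": -0.01,"dy": -0.03,"dz": -0.02,"yaw": 0}])

```text
clock: 20.6
tool_pos: [0.5791, -0.1568, 0.2039]
eef_rot: [0.991, 0.137, 0.001, -0.005]
contact_force: [-0.2, 0.4, -0.1]
opening: 0.005
```

play_rows(targets=[{"jaw": 1,"dx": -0.035,"dy": 0.01,"dz": -0.01,"yaw": 0},{"jaw": 1,"dx": -0.04,"dy": 0.01,"dz": -0.01,"yaw": 0},{"jaw": 1,"dx": -0.04,"dy": 0.01,"dz": -0.01,"yaw": 0},{"jaw": 1,"dx": -0.03,"dy": 0.02,"dz": 0,"yaw": 0},{"jaw": 1,"dx": -0.01,"dy": 0,"dz": 0,"yaw": 0}])

```text
clock: 21.1
tool_pos: [0.4445, -0.2446, 0.2417]
eef_rot: [0.99, 0.143, 0.008, -0.004]
contact_force: [0.5, -0.3, -1.5]
opening: 0.007
```

```bash
python3 go.py .5972 -.1779 .2 16.2
python3 - <<'E'
from rear import *
from plant import r
for n in("top","side"):
    s=r.snapshot(n);pickle.dump(s,open(f"{n}9.pkl","wb"));s0=pickle.load(open(f"{n}0.pkl","rb"))
    f=cv2.cvtColor(s["frame"],cv2.COLOR_RGB2BGR);f0=cv2.cvtColor(s0["frame"],cv2.COLOR_RGB2BGR)
    sl=(slice(150,280),slice(360,470)) if n=="top" else (slice(125,210),slice(265,375))
    k=3.5
    cv2.imwrite(f"pics/{n}9.png",np.hstack([cv2.resize(q[sl],None,fx=k,fy=k,interpolation=cv2.INTER_CUBIC) for q in (f0,f)]))
    if n=="top": rear(s)
    for x in(s0,s):
        h=cv2.cvtColor(x["frame"],cv2.COLOR_RGB2HSV);m=cv2.inRange(h,np.array((3,150,120)),np.array((18,255,255)))
        q=np.zeros_like(m);q[sl]=m[sl];
        c=max(cv2.findContours(q,cv2.RETR_EXTERNAL,cv2.CHAIN_APPROX_NONE)[0],key=cv2.contourArea)
        mm=np.zeros_like(m);cv2.drawContours(mm,[c],-1,1,-1);P=cloud(x)
        print(n,"pad px",c[:,0].mean(0).round(1),"area",cv2.contourArea(c),"z",np.nanmedian(P[...,2][mm>0]).round(4))
    for nm,lo,hi in(("green",(50,120,50),(80,255,255)),("yellow",(20,150,100),(32,255,255))):
        for x in(s0,s):
            for c in blobs(x,lo,hi,60): print(n,nm,c[:,0].mean(0).round(1),cv2.contourArea(c))
E
```

```text
t 21.1 pos [ 0.4445 -0.2446  0.2417] ang 16.42 tilt [ 0.0155  0.0094 -0.9998] open 0.007 F [ 0.52 -0.32 -1.46]
togo tool mm [164.6 -20.6  44.7] yaw 0.0038
x -44.3 37.9 y -17.6 20.8
-20 12 -40.5 28.0
-17 56 -43.5 31.0
-14 11 -42.9 29.8
-11 13 -44.1 30.9
-8 11 -43.0 29.7
-5 11 -44.2 30.9
-2 11 -43.6 29.6
1 12 -44.2 30.2
4 13 -43.7 30.8
7 12 -44.3 30.1
10 46 -43.7 31.3
13 61 -44.3 30.1
16 67 -43.8 37.3
19 40 -40.8 37.9
top pad px [407.3 180. ] area 102.5 z 0.1091
top pad px [406.2 180.3] area 99.5 z 0.1029
top green [206.9 267.2] 635.5
top green [206.9 267.2] 636.5
top yellow [244.9 126.6] 319.5
top yellow [244.9 126.6] 318.5
side pad px [301.1 145. ] area 23.0 z 0.1047
side pad px [301.3 146.6] area 17.5 z 0.0988
side green [291.  267.4] 238.0
side green [291.1 267.4] 237.0
side yellow [209.4 199.6] 162.0
side yellow [315.6 116.9] 656.5
side yellow [209.3 199.5] 162.5
side yellow [315.6 116.9] 656.5
```

View pics/top9.png

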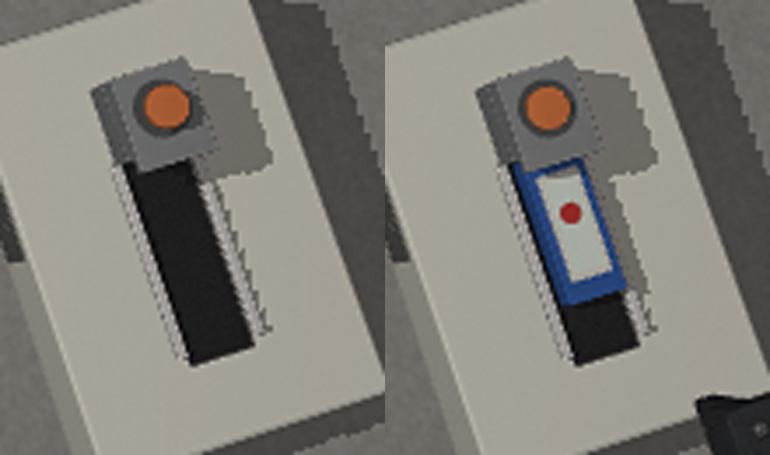

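View pics/side9.png

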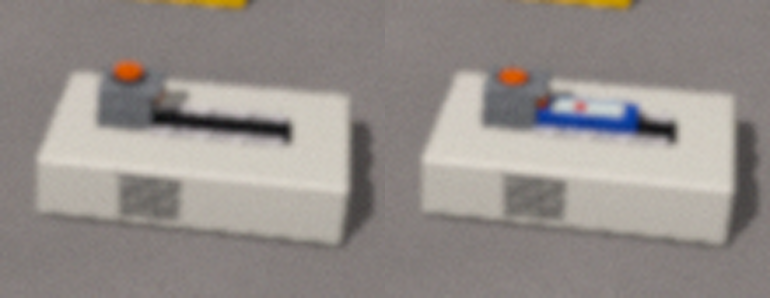

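The pad stays about 6 mm lower, so the clip is latched. The cassette is home, and the green cassette and jar haven't moved. One bottle check, then I hand in.

Run:
```python
from h import *
from plant import r
a,b=[pickle.load(open(f"top{i}.pkl","rb"))["frame"].astype(int) for i in(0,9)]
print("bottle diff",abs(a-b)[130:165,170:240].mean().round(2),"jar",abs(a-b)[110:150,230:290].mean().round(2))
print(r.get_state()["qd"].round(3));print(r.finish_job())
```

```text
bottle diff 1.13 jar 1.2
[-0.047  0.026 -0.041 -0.04  -0.009 -0.011 -0.012]
the job is handed in; nothing more can be done
None
```

I loaded the blue cassette into the scanner and latched the clip, then handed the job in at about 21 s of the 58 s allowed.

**Loading:** I used the larger of the two blue cassettes. I laid it in the nest short of the tower and slid it under the nose until it stopped against the tower. The highest sliding force I read was about 6 N.

**Latching:** I pressed the pad with the closed fingers. It resisted up to about 11 N, then the force dropped away as the clip snapped, and I backed off. I read the force only at the end of each half-second move, so a brief higher peak could have gone unseen. The moves were sized to stay under about 15 N.

**Last checks:**
- **Cassette:** its rear edge is at scanner x ≈ -44 mm, which is the fully home position, and it lies straight between the rails.
- **Clip:** the pad stayed about 6 mm lower after release (0.109 to 0.103 m in the top camera), which matches the 6.5 mm latched travel. The side camera read the pad about 4 mm lower than the top camera, but showed the same drop.
- **Other items:** the green cassette, jar and bottle show no movement between the first and last pictures.
- **Robot:** the gripper is well clear of everything; the arm was still drifting very slightly (under 0.05 rad/s) when I handed in.

The tool tilted by 1–2° during the moves, and the cassette levelled itself when it touched the nest floor. No checks failed.

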